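Open a jar of preserves in a one-handed jar holder

TASK

Open the square jar of red preserves: so that it cannot spin, first turn its flat sides square with the well of the beech jar holder and set it, still closed, upright and fully down into the well. Then unscrew the blue cap anticlockwise seen from above, stop turning when the threads let go (about a quarter turn, never more than a third) and lift it straight off, the jar staying fully home in the well. Finish while holding the cap still, level and centred just above the open jar, its lower edge about 2 cm clear of the rim so that drips fall back in, without tipping the jar on the way or shifting the glass, tin, shakers, tomato and onion that stand around.

Things in the scene. Friction and masses are not known exactly. Their poses are not given: they have to be found in the camera images.
- jar: Loose square glass jar of red preserves, 0.2 to 0.45 kg. Body 64 x 64 mm, rounded corners, sides along its x and y axes (any quarter turn fits the well alike), heel tapered in 4 mm over the lowest 7 mm; shoulder corner at 62 mm height, then a round neck 45 mm across; rim at 93 mm, 97.5 mm tall with its cap. Origin: centre of its underside, z up. Starts standing on the worktop, capped, at any yaw.
- cap: Dark blue round twist-off cap, 59 mm across, 21.5 mm tall, 45 g; origin at the centre of its lower edge, z up. Screwed on, its lower edge is 76 mm above the jar's underside, 14 mm above the jar's shoulder corner, and its x axis lies along the jar's. Closed, it holds well enough to lift the jar by it. It breaks loose at 0.3 to 0.5 N m, anticlockwise from above.
- cap_mark (a point): Point on the cap's side, 29.5 mm from its axis along its x axis, 10 mm above its lower edge; turns from the jar's +x towards its +y as the cap unscrews. Three inner lugs sit under sloping glass ridges: free after 63 degrees of turn relative to the jar; from 67 to 98 it lifts straight off, beyond that the lugs run under the next ridges. Pulled up earlier, the jar comes too.
- jar_rim (a point): Centre of the jar's mouth, 93 mm above its underside; axes as the jar. The cap must rise 17 mm for its lower edge to clear the rim. Turning needs no rise; the ridges allow up to 2 mm. In the well the jar may turn up to 4 degrees with the cap before its flats jam.
- well (a point): Centre of the floor of the holder's square well, 12 mm above the worktop; axes are the holder's: x, y along the well's sides, z up. Holder: beech block 112 x 112 mm, 47 mm tall, on a 119 mm black rubber suction foot that does not move, small grey tab on its -x side. The well is 67 x 67 mm, 35 mm deep, open upward: 1.5 mm play on each side of the jar.
- glass_near: Bystander, to be left alone: empty clear drinking glass, 80 mm across, 91 mm tall. Origin: centre of its underside.
- tin_tuna: Bystander, to be left alone: flat round gold tin, 86 mm across, 40 mm tall. Origin: centre of its underside.
- salt_shaker: Bystander, to be left alone: glass shaker with grey dome and dark filling, 44 mm across, 90 mm tall. Origin: centre of its underside.
- pepper_shaker: Bystander, to be left alone: glass shaker with grey dome and white filling, 44 mm across, 90 mm tall. Origin: centre of its underside.
- tomato_a: Bystander, to be left alone: red tomato, 74 mm across. Origin: centre of its underside.
- onion_b: Bystander, to be left alone: red onion, 67 mm across. Origin: centre of its underside.
Not all that is in view belongs to the job. What is shaped like the cap but green, pink or turquoise is not meant.

How it is judged:
By the outcome, as a careful person would: the job done as asked, in the order asked, and still so for the second after the job is handed in, while the arm keeps its last pose, push and grip.
It also fails if it takes over 43 s, if anything falls off the work surface, if the arm or the gripper's body presses on something with over 40 N, if the wrist force passes 120 N, or if a joint passes its speed limit or range.

ROBOT

A 6-joint arm with a two-finger parallel gripper is mounted at the origin on a cart in front of the work surface, level with it; the furniture and walls round the work are solid. World frame = base frame: x ahead of the robot, y to its left, z up, the work surface at z = 0. Lengths are in m, angles in rad, forces in N, time in s.
With the tool pointing down it reaches from about 0.35 to 0.975 m from the base axis. Payload 4.9 kg.
Tool frame: the origin (TCP) lies on the centre line of the jaws, within the pads' length; the fingertips stand ctrl.nose_length ahead of it and the grasp point (between the pads) lies 2 mm behind it (ctrl.nose_length is the distance from the TCP to the fingertips, in m); z points along the fingers, y is the direction in which the jaws open and shut (so a half turn about z gives the same grasp; the last joint's range is limited). The gripper opens to 85 mm and grips with 20 to 120 N. Pads are 22 mm wide; open, the fingers measure 114 mm over their backs; the gripper's body (76 mm by 85 mm) begins 54 mm behind the grasp point. The pads swing forward as they close: fully open they stand 13 mm farther back than shut.
Start: joints at [-1.271, 0.053, 1.613, -0, 1.476, -0.119], TCP at [0.254, -0.571, 0.248] pointing down, gripper open.
Joint ranges: [-3.01, 3.01], [-1.01, 2.22], [0.06, 2.58], [-1.02, 4.17], [0.09, 2.62], [-3.14, 3.14]. Speed limits (rad/s): [2.57, 2.57, 3.14, 3.14, 3.14, 3.14].

INTERFACE

Orientations are given as a rotation vector (axis times angle).
In Python, from station import sensors, get_image, order, ctrl gives the robot as it stands.
- The arm moves only by the tool move_arm, never from a script. Its argument "increments" is a list of rows, each a list of 5 numbers: the shift along the tool's x, y, z in cm, then the turn about the tool's z in degrees, then the finger opening in cm, from 0 to 8.54. In form: [[dx, dy, dz, twist, gripper], ...]. A call has 1 to 5 rows; each row is the pose to reach, as a shift and turn from the pose commanded when the call began, along the tool's axes at that moment; what a row does not reach only later rows make up. A row lasts 1/8 s, in which the tool goes at most 62.5 mm and 10.7 degrees, less where a joint would pass 70% of its speed; a pose out of reach is approached as far as the arm can. A call with a gripper value outside its range is refused whole. The fingers move at their own pace and stop on an object; "newtons" is the grip in N (left out, the last holds). Time passes only in rows, so rows that repeat a pose let the fingers close. It gives the time, the measured TCP pose, the force and the opening at its end, in the units of the state.
- sensors.get_obs(): the state, without advancing time (a new reading comes with each control period).
- get_image(name): name is "side" or "top"; returns a dict with "image" (480x640x3 uint8, red, green, blue), "K" (3x3 intrinsics, pixels), "R" (3x3) and "t" (3): a world point X has camera coordinates R X + t. Camera axes: x right, y down, z forward; pixel columns grow to the right and rows downward; lengths in m; the calibration is good to about 2 mm. A picture is of the moment at which its call begins. There is no depth.
- order.finish_job(): hands the job in, once; it reports no verdict.
The state is a dict: "t": time; "q": joint angles; "dq": joint speeds; "effort": joint torques, N m; "tool_pos": TCP position; "tool_rot": TCP orientation; "contact_force": force on the tool from outside, world axes, zero at the start; "wrist_torque": the same for the moment, N m; "opening": finger opening in m.
Only numpy, scipy, OpenCV 4.12 (cv2) and the standard library are available. Lean on these libraries where they do the work, as an engineer would, in place of code of your own. Each camera call takes 0.05 s, during which the arm holds its last target.

## Working session

There is one attempt and no reset: what is moved stays moved. The work goes in short steps, Python scripts to look and compute and a tool call to move; the robot and the scene stay as the last step left them, time stands still between calls to the robot, and variables do not carry over. Pictures are saved under pics/ and viewed, and the job is handed in when it is done.

Besides the shell and the picture viewer there is one more tool, called after "Emit:" by a JSON object that holds its "api" and its "payload", one argument or row to a line. move_arm: Moves the arm, as the interface text tells. Its arguments: {"type":"object","properties":{"increments":{"type":"array"},"newtons":{"type":"number"}},"required":["increments"]}

```bash
mkdir -p pics; ls; python3 - <<'E'
from station import sensors,get_image,order,ctrl
import cv2,json,numpy as np
print(sensors.get_obs(), ctrl.nose_length)
for n in("side","top"):
    d=get_image(n); cv2.imwrite(f"pics/{n}0.png",d["image"][:,:,::-1])
    np.savez(f"{n}0.npz",**d); print(n,d["K"],d["R"],d["t"])
E
```

```text
pics
{'t': 0.0, 'q': array([-1.27100998e+00,  5.33709229e-02,  1.61427739e+00, -3.11922144e-05,
        1.47601304e+00, -1.18988676e-01]), 'dq': array([-0.00162474, -0.00067699, -0.0007326 , -0.00173085, -0.0001855 ,
        0.00086629]), 'effort': array([ 2.66872294e-04, -3.93675828e+01, -3.70180643e+01, -1.35614528e-04,
        6.97901094e-03,  6.58917321e-08]), 'tool_pos': array([ 0.25397618, -0.5704291 ,  0.24706419]), 'tool_rot': array([-3.07096177e+00, -6.52590970e-01,  3.41700275e-04]), 'contact_force': array([-0.09971941,  0.18054849,  0.11718655]), 'wrist_torque': array([-0.00245207, -0.00848168,  0.01923415]), 'opening': 0.085090560396475} 0.017
side [[459.6972743    0.         316.60678021]
 [  0.         459.6972743  230.45830584]
 [  0.           0.           1.        ]] [[-0.9598497  -0.27932244  0.02583666]
 [-0.16089127  0.47273975 -0.86638971]
 [ 0.22978807 -0.83576079 -0.49869965]] [0.48116522 0.19699606 0.97371862]
top [[519.37083867   0.         327.29782413]
 [  0.         519.37083867 233.53753832]
 [  0.           0.           1.        ]] [[ 0.00811428 -0.99996541 -0.00182686]
 [-0.98227052 -0.00762849 -0.18731373]
 [ 0.18729331  0.00331439 -0.98229844]] [-0.10215378  0.53228422  0.96017963]
```

View pics/top0.png

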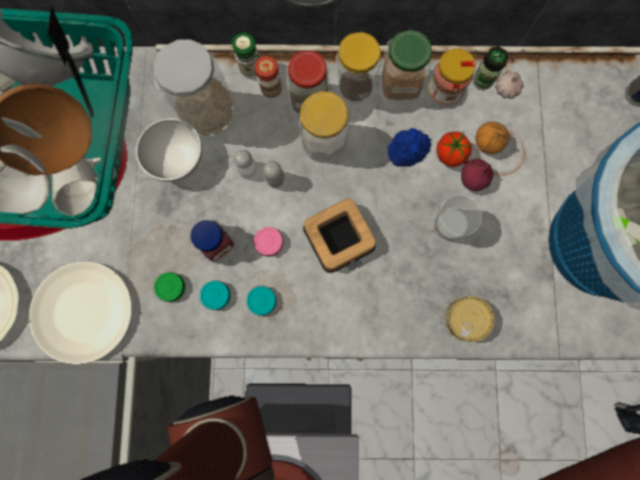

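View pics/side0.png

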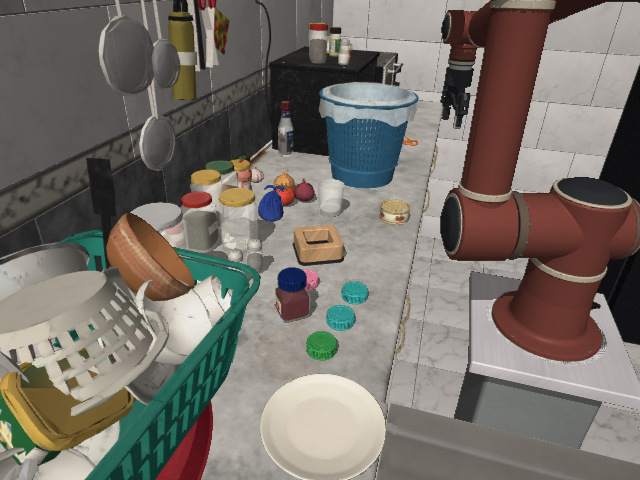

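Candidates, as top-view pixels: blue cap on the red jar (208,237), green cap (170,287), turquoise caps (215,295) and (262,300), pink cap (268,241), blue bundle (409,147). I choose the one at (208,237), because it is dark blue and sits on the square red jar. Next I'll check it in a close crop.

```bash
cat > h.py <<'E'
import numpy as np,cv2
def load(n): return dict(np.load(n+".npz"))
def proj(d,X):
    X=np.atleast_2d(X); c=X@d["R"].T+d["t"]; p=c@d["K"].T; return p[:,:2]/p[:,2:]
def ray(d,uv,z):
    r=np.linalg.inv(d["K"])@np.array([uv[0],uv[1],1.]); C=-d["R"].T@d["t"]; w=d["R"].T@r
    return C+w*(z-C[2])/w[2]
def crop(d,u,v,w,h,s,fn,polys=()):
    im=d["image"][v:v+h,u:u+w,::-1]; im=cv2.resize(im,None,fx=s,fy=s,interpolation=cv2.INTER_CUBIC)
    for P,c in polys:
        q=((proj(d,P)-[u,v]+.5)*s*8).astype(int); cv2.polylines(im,[q.reshape(-1,1,2)],True,c,1,cv2.LINE_AA,3)
    cv2.imwrite(fn,im)
E
python3 - <<'E'
from h import *
t=load("top0");s=load("side0")
crop(t,180,205,80,60,9,"pics/tj0.png"); crop(s,260,255,80,75,8,"pics/sj0.png")
crop(t,295,190,90,90,6,"pics/tw0.png"); crop(s,285,215,70,60,10,"pics/sw0.png")
print(ray(t,(208,236),.0975),ray(t,(338,235),.012))
E
```

```text
[0.51770303 0.12278975 0.0975    ] [ 0.53752466 -0.11942716  0.012     ]
```

View pics/tj0.png

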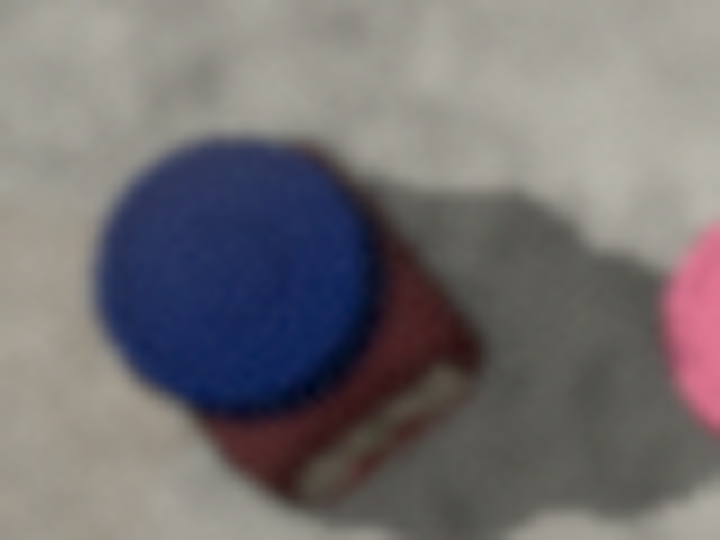

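View pics/sj0.png

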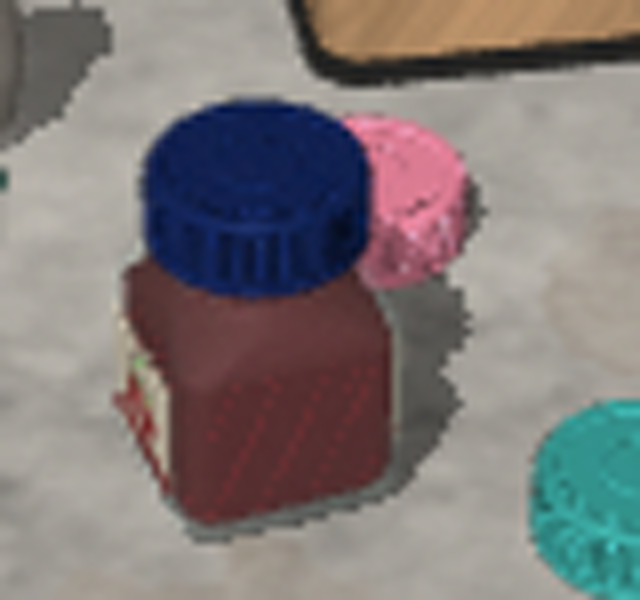

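View pics/tw0.png

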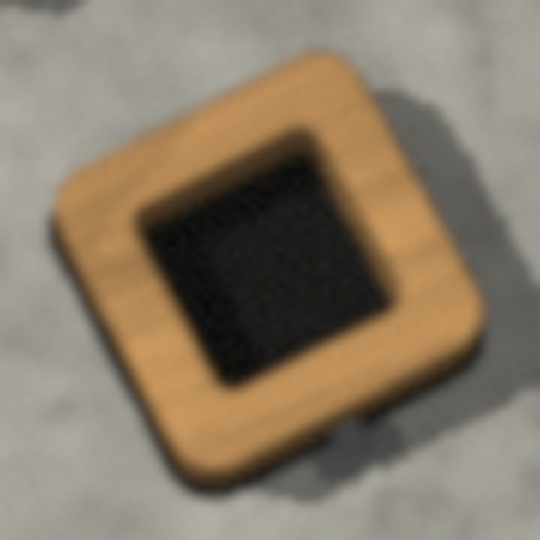

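View pics/sw0.png

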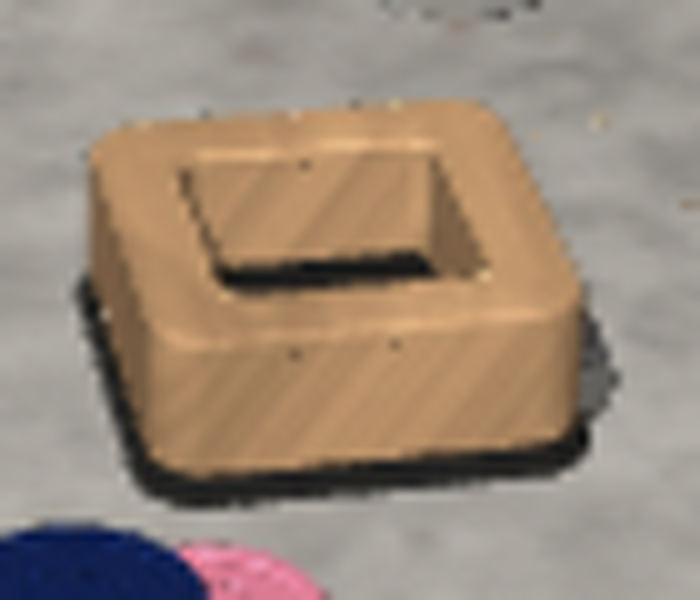

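The crops confirm it: the dark blue cap is on a square red jar. In the top crop the cap centre is near (206,236) and the well is near (340,233). Next I fit the poses with models.

```bash
cat > fit.py <<'E'
from h import *
from scipy.optimize import minimize
def rsq(a,r,z,n=8):
    P=[];h=a/2-r
    for k,(sx,sy) in enumerate([(1,1),(-1,1),(-1,-1),(1,-1)]):
        for t in np.linspace(0,np.pi/2,n):
            P.append([sx*h+r*np.cos(t+k*np.pi/2),sy*h+r*np.sin(t+k*np.pi/2),z])
    return np.array(P)
def circ(r,z,n=60):
    t=np.linspace(0,2*np.pi,n,endpoint=False); return np.c_[r*np.cos(t),r*np.sin(t),z+0*t]
def tf(P,x,y,a,z=0):
    c,s=np.cos(a),np.sin(a); return P@np.array([[c,s,0],[-s,c,0],[0,0,1]])+[x,y,z]
S=6
def rend(d,polys,box,hull=True):
    u,v,w,h=box; m=np.zeros((h*S,w*S),np.uint8)
    for P,val in polys:
        q=(proj(d,P)-[u,v]+.5)*S-.5
        q=cv2.convexHull(q.astype(np.float32))[:,0]
        cv2.fillPoly(m,[np.round(q*16).astype(np.int32)],val,cv2.LINE_8,4)
    m=cv2.resize(m.astype(np.float32)/255,(w,h),interpolation=cv2.INTER_AREA)
    return cv2.GaussianBlur(m,(0,0),1)
def fitm(cams,model,x0,steps):
    # cams: list (d,mask float full,box,index)
    T=[cv2.GaussianBlur(m[b[1]:b[1]+b[3],b[0]:b[0]+b[2]].astype(np.float32),(0,0),1) for d,m,b in cams]
    f=lambda p:sum(((rend(d,model(d,p),b)-t)**2).sum() for (d,m,b),t in zip(cams,T))
    sim=np.array([x0]+[np.array(x0)+np.eye(len(x0))[i]*steps[i] for i in range(len(x0))])
    r=minimize(f,x0,method="Nelder-Mead",options=dict(initial_simplex=sim,xatol=1e-5,fatol=1e-3,maxiter=600))
    return r.x,r.fun
E
cat > f1.py <<'E'
from fit import *
t=load("top0");s=load("side0")
def hsv(d): return cv2.cvtColor(d["image"],cv2.COLOR_RGB2HSV).astype(int)
def blue(d): 
    H=hsv(d); return ((H[...,0]>105)&(H[...,0]<130)&(H[...,1]>130)).astype(np.float32)
def wood(d):
    H=hsv(d); return ((H[...,0]>5)&(H[...,0]<22)&(H[...,1]>75)&(H[...,2]>90)).astype(np.float32)
def red(d):
    H=hsv(d); return (((H[...,0]>165)|(H[...,0]<8))&(H[...,1]>90)&(H[...,2]<140)).astype(np.float32)
bt=(180,205,75,65);bs=(260,255,60,75)
capm=lambda d,p:[(tf(np.r_[circ(.0295,.076),circ(.0295,.0945),circ(.0275,.0975)],p[0],p[1],0),255)]
for nm,c in(("top",[(t,blue(t),bt)]),("side",[(s,blue(s),bs)]),("both",[(t,blue(t),bt),(s,blue(s),bs)])):
    print("cap",nm,fitm(c,capm,[.517,.123],[.01,.01]))
# jar silhouette: everything not background: blue or red or label -> fill hull of mask
def sil(d,b):
    m=np.zeros(d["image"].shape[:2],np.uint8); u,v,w,h=b
    mm=((blue(d)+red(d))>0)[v:v+h,u:u+w].astype(np.uint8)
    n,l,st,_=cv2.connectedComponentsWithStats(mm); k=1+np.argmax(st[1:,4]); 
    hl=cv2.convexHull(np.argwhere(l==k)[:,::-1].astype(np.int32)); z=np.zeros_like(mm); cv2.fillConvexPoly(z,hl,1); m[v:v+h,u:u+w]=z
    return m.astype(np.float32)
# top face outer square
def jar(d,p): 
    body=np.r_[rsq(.056,.008,0),rsq(.064,.010,.007),rsq(.064,.010,.062)]
    cap=np.r_[circ(.0295,.076),circ(.0295,.0945),circ(.0275,.0975)]
    return [(tf(body,*p[:3]),255),(tf(cap,p[0],p[1],0),255)]
for nm,c in(("top",[(t,sil(t,bt),bt)]),("side",[(s,sil(s,bs),bs)]),("both",[(t,sil(t,bt),bt),(s,sil(s,bs),bs)])):
    x,f=fitm(c,jar,[.517,.123,.6],[.01,.01,.2]); print("jar",nm,x[:2],np.degrees(x[2])%90,f)
cv2.imwrite("pics/m.png",np.hstack([cv2.resize(255*sil(t,bt)[205:265,180:255],None,fx=4,fy=4),cv2.resize(255*sil(s,bs)[255:315,260:335],None,fx=4,fy=4)]))
J=x
wt=(295,190,90,90);ws=(280,215,75,55)
def holder_t(d,p):
    return [(tf(np.r_[rsq(.112,p[3],.047),rsq(.112,p[3],.010)],*p[:3]),255)]
def wsil(d,b):
    m=np.zeros(d["image"].shape[:2],np.uint8);u,v,w,h=b
    mm=wood(d)[v:v+h,u:u+w].astype(np.uint8); n,l,st,_=cv2.connectedComponentsWithStats(mm);k=1+np.argmax(st[1:,4])
    cs,_=cv2.findContours((l==k).astype(np.uint8),cv2.RETR_EXTERNAL,cv2.CHAIN_APPROX_NONE); z=np.zeros_like(mm); cv2.drawContours(z,cs,-1,1,-1); m[v:v+h,u:u+w]=z
    return m.astype(np.float32)
for nm,c in(("top",[(t,wsil(t,wt),wt)]),("side",[(s,wsil(s,ws),ws)]),("both",[(t,wsil(t,wt),wt),(s,wsil(s,ws),ws)])):
    x,f=fitm(c,holder_t,[.537,-.119,.45,.012],[.01,.01,.1,.004]); print("hold",nm,x[:2],np.degrees(x[2])%90,x[3],f)
W=x
for nm,d,b,b2 in(("t",t,bt,wt),("s",s,bs,ws)):
    crop(d,*b[:2],b[2],b[3],8,f"pics/oj{nm}.png",[(tf(rsq(.064,.01,.062),*J[:3]),(0,255,0)),(tf(rsq(.064,.01,.007),*J[:3]),(0,255,255)),(tf(circ(.0295,.0945),J[0],J[1],0),(255,255,255)),(tf(circ(.0295,.076),J[0],J[1],0),(255,255,255))])
    crop(d,*b2[:2],b2[2],b2[3],6,f"pics/ow{nm}.png",[(tf(rsq(.112,W[3],.047),*W[:3]),(0,255,0)),(tf(rsq(.067,.003,.047),*W[:3]),(255,0,0)),(tf(rsq(.112,W[3],.0),*W[:3]),(0,0,255))])
a,b=[cv2.imread(f"pics/oj{n}.png") for n in"ts"];c,d=[cv2.imread(f"pics/ow{n}.png") for n in"ts"]
def stack(a,b):
    h=max(a.shape[0],b.shape[0]); q=np.zeros((h,a.shape[1]+b.shape[1],3),np.uint8);q[:a.shape[0],:a.shape[1]]=a;q[:b.shape[0],a.shape[1]:]=b
    f=min(1,800/q.shape[1],600/h); return cv2.resize(q,None,fx=f,fy=f)
cv2.imwrite("pics/oj.png",stack(a,b));cv2.imwrite("pics/ow.png",stack(c,d))
E
python3 f1.py
```

```text
cap top (array([0.51885861, 0.12764359]), np.float64(116.90792846679688))
cap side (array([0.51910321, 0.12857798]), np.float64(9.826639175415039))
cap both (array([0.51936338, 0.12795607]), np.float64(127.96131896972656))
jar top [0.51855851 0.12722234] 47.66783828680831 249.09976196289062
jar side [0.51952685 0.1241625 ] 23.65839395226574 55.70906066894531
jar both [0.51932738 0.12603981] 25.471917640971792 361.28607177734375
hold top [ 0.53695028 -0.12115075] 28.877025539322073 0.016404271013242707 32.98774719238281
hold side [ 0.53405711 -0.11705625] 26.541658617969823 0.015552702851055998 5.8455810546875
hold both [ 0.5365625  -0.12056579] 27.818105061953695 0.01680095222374099 60.046730041503906[ WARN:0@3.134] global loadsave.cpp:1063 imwrite_ Unsupported depth image for selected encoder is fallbacked to CV_8U.
```

View pics/oj.png

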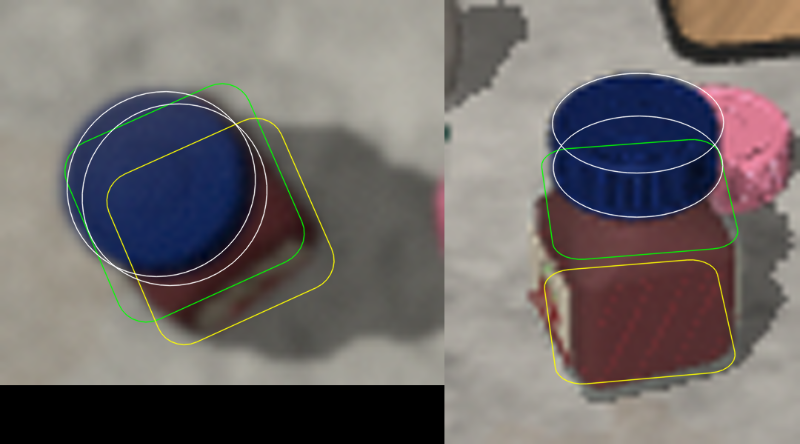

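View pics/ow.png

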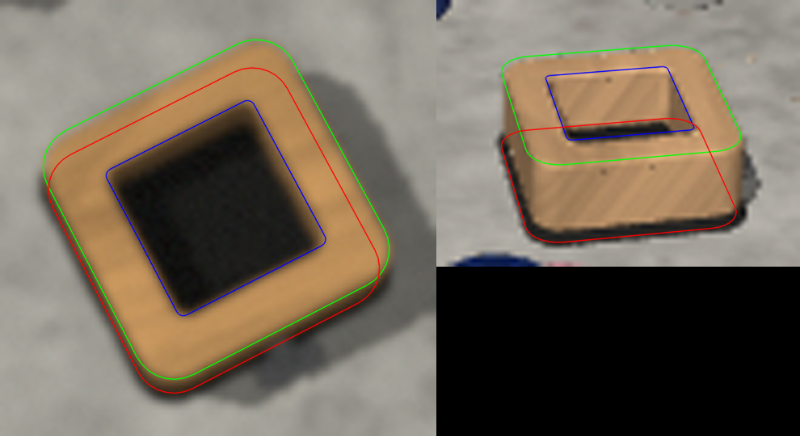

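View pics/m.png

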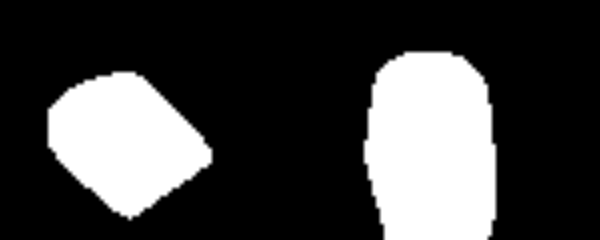

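The masks for the jar were poor, so I'll segment it better and start the fit from several seeds.

```bash
cat > f2.py <<'E'
from fit import *
import sys
t=load("top0");s=load("side0")
bt=(180,205,72,65);bs=(260,255,60,75)
def hsv(d): return cv2.cvtColor(d["image"],cv2.COLOR_RGB2HSV).astype(int)
def pink(H): return ((H[...,0]>160)&(H[...,2]>140))
def sil(d,b,blueonly=False):
    H=hsv(d); u,v,w,h=b
    mm=(H[...,1]>85)&~pink(H)
    if blueonly: mm=(H[...,0]>105)&(H[...,0]<150)&(H[...,1]>110)
    mm=mm[v:v+h,u:u+w].astype(np.uint8)
    n,l,st,_=cv2.connectedComponentsWithStats(mm); k=1+np.argmax(st[1:,4])
    z=(l==k).astype(np.uint8)
    cs,_=cv2.findContours(z,cv2.RETR_EXTERNAL,cv2.CHAIN_APPROX_NONE); cv2.drawContours(z,cs,-1,1,-1)
    z=cv2.morphologyEx(np.pad(z,9),cv2.MORPH_CLOSE,cv2.getStructuringElement(2,(9,9)))[9:-9,9:-9]
    m=np.zeros(H.shape[:2],np.float32);m[v:v+h,u:u+w]=z; return m
def jar(d,p):
    body=np.r_[rsq(.056,.008,0),rsq(.064,.010,.007),rsq(.064,.010,.062)]
    neck=np.r_[rsq(.064,.010,.062),circ(.0225,.074)]
    cap=np.r_[circ(.0295,.076),circ(.0295,.0945),circ(.0275,.0975)]
    return [(tf(body,*p[:3]),255),(tf(neck,*p[:3]),255),(tf(cap,p[0],p[1],0),255)]
capm=lambda d,p:jar(d,[*p,0])[2:]
A=lambda b:[(t,sil(t,bt,b),bt)]
B=lambda b:[(s,sil(s,bs,b),bs)]
if __name__=="__main__":
    for nm,c in(("top",A(1)),("side",B(1)),("both",A(1)+B(1))): print("cap",nm,fitm(c,capm,[.517,.123],[.01,.01]))
    for nm,c in(("top",A(0)),("side",B(0)),("both",A(0)+B(0))):
        for a in(.1,.6,1.1):
            x,f=fitm(c,jar,[.517,.123,a],[.01,.01,.2]); print("jar",nm,x[:2],np.degrees(x[2])%90,f)
    crop(t,*bt,6,"pics/a.png",[(tf(rsq(.064,.01,.062),*x),(0,255,0)),(tf(rsq(.056,.008,.0),*x),(0,255,255)),(tf(circ(.0295,.0945),x[0],x[1],0),(255,255,255))])
    crop(s,*bs,5,"pics/b.png",[(tf(rsq(.064,.01,.062),*x),(0,255,0)),(tf(rsq(.056,.008,.0),*x),(0,255,255)),(tf(circ(.0295,.0945),x[0],x[1],0),(255,255,255))])
    a=cv2.imread("pics/a.png");b=cv2.imread("pics/b.png")[:390];q=np.zeros((390,800,3),np.uint8);q[:,:432]=a;q[:b.shape[0],432:432+b.shape[1]]=b
    cv2.imwrite("pics/ab.png",q)
    m=np.hstack([cv2.resize(sil(t,bt)[205:270,180:252],None,fx=5,fy=5),cv2.resize(sil(s,bs)[255:320,260:320],None,fx=5,fy=5)]);cv2.imwrite("pics/m2.png",(m*255).astype(np.uint8))
E
python3 f2.py
```

```text
cap top (array([0.51979671, 0.12754467]), np.float64(57.13591766357422))
cap side (array([0.51913867, 0.12843775]), np.float64(5.5390400886535645))
cap both (array([0.51966421, 0.12814385]), np.float64(63.293521881103516))
jar top [0.52256409 0.13085223] 45.25147586085817 239.18966674804688
jar top [0.5219309  0.13041479] 46.58549093027271 236.79110717773438
jar top [0.52149317 0.12979395] 46.22833089547283 237.58367919921875
jar side [0.51964428 0.12246888] 21.78165221903212 89.36766052246094
jar side [0.5191042  0.12331879] 21.326598157473605 88.6551513671875
jar side [0.51926681 0.12361458] 21.065418283166352 88.78504943847656
jar both [0.51936656 0.12673896] 25.46221336938981 415.05682373046875
jar both [0.51971412 0.12675759] 25.48238759757751 416.2989807128906
jar both [0.51912754 0.12699743] 23.633446215847854 413.76702880859375
```

View pics/ab.png

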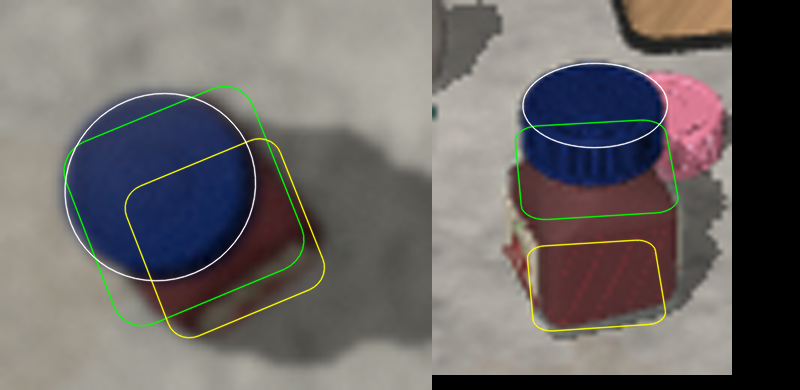

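View pics/m2.png

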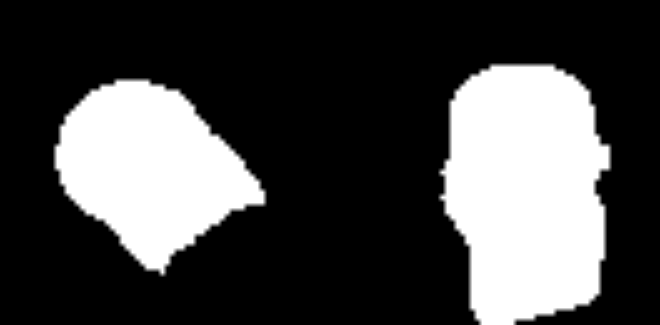

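```bash
python3 - <<'E'
from h import *
s=load("side0");t=load("top0")
for n,p,z in(("near top",(205,385),.062),("right top",(385,325),.062),("left top",(125,268),.062),("near bot",(205,520),.003),("right bot",(385,482),.003)):
    print(n,ray(s,(260+p[0]/8-.5,255+p[1]/8-.5),z))
for n,p,z in(("right bot",(480,365),.003),("low bot",(300,498),.003),("lab a",(315,480),.035),("lab b",(470,375),.035)):
    print("top",n,ray(t,(180+p[0]/9-.5,205+p[1]/9-.5),z))
E
```

```text
near top [0.51685326 0.17639027 0.062     ]
right top [0.48142674 0.13952929 0.062     ]
left top [0.55261828 0.13776579 0.062     ]
near bot [0.52329231 0.15978531 0.003     ]
right bot [0.4830971  0.13092029 0.003     ]
top right bot [0.51678725 0.09380237 0.003     ]
top low bot [0.48623104 0.13292352 0.003     ]
top lab a [0.48582228 0.12264515 0.035     ]
top lab b [0.50923259 0.08989083 0.035     ]
```

```bash
cat > f3.py <<'E'
from f2 import *
def jar2(d,p,a,r,hs):
    body=np.r_[rsq(.056,r*.8,0),rsq(.064,r,.007),rsq(.064,r,hs)]
    neck=np.r_[rsq(.064,r,hs),circ(.0225,.074)]
    cap=np.r_[circ(.0295,.076),circ(.0295,.0945),circ(.0275,.0975)]
    return [(tf(body,p[0],p[1],a),255),(tf(neck,p[0],p[1],a),255),(tf(cap,p[0],p[1],0),255)]
x,y=.5197,.1281
for nm,c in(("top",A(0)),("side",B(0))):
    g,f=fitm(c,lambda d,p:jar2(d,p[:2],p[2]*10,p[3],p[4]),[x,y,.066,.01,.055],[.002,.002,.01,.004,-.006])
    print(nm,g[:2],np.degrees(g[2]*10),g[3:],f)
    for a in range(20,60,5):
        f=lambda p:0
        g,f=fitm(c,lambda d,p:jar2(d,(x,y),np.radians(a),p[0],p[1]),[.010,.055],[.004,-.006]); print("  ",a,g,f)
E
python3 f3.py
```

```text
top [0.52035148 0.12820379] 46.1046748844608 [0.03483318 0.04890633] 114.65017700195312
   20 [0.03725961 0.00749628] 96.8510513305664
   25 [0.03701917 0.03658199] 103.80388641357422
   30 [0.03620361 0.00830408] 100.99134826660156
   35 [0.03632227 0.00809717] 101.68374633789062
   40 [0.03578615 0.00686248] 102.50090789794922
   45 [0.0350654  0.00804594] 102.86474609375
   50 [0.03641381 0.0079429 ] 101.59425354003906
   55 [0.03645801 0.00829053] 99.75071716308594
side [0.51800341 0.12631261] -11.8806748642947 [0.04003591 0.07876646] 41.27281951904297
   20 [0.0405   0.072625] 76.12330627441406
   25 [0.0398811 0.0738996] 76.27418518066406
   30 [0.03789676 0.0726721 ] 80.20475006103516
   35 [0.0312653  0.07159007] 82.1640853881836
   40 [0.03289501 0.07111999] 79.33145904541016
   45 [0.03267478 0.07279638] 80.89974212646484
   50 [0.03233359 0.05674348] 85.89553833007812
   55 [0.044197   0.06527891] 85.67024230957031
```

```bash
cat > ov.py <<'E'
from f2 import *
def ov(x,y,a,fn,t=t,s=s):
    im=[]
    for d,b in((t,bt),(s,bs)):
        crop(d,*b,6 if d is t else 6,"pics/z.png",[(tf(rsq(.064,.01,.062),x,y,a),(0,255,0)),(tf(rsq(.064,.01,.007),x,y,a),(0,255,255)),(tf(rsq(.056,.01,0),x,y,a),(0,255,255)),(tf(circ(.0295,.0945),x,y,0),(255,255,255)),(tf(circ(.0295,.076),x,y,0),(255,255,255))])
        im.append(cv2.imread("pics/z.png"))
    q=np.zeros((450,800,3),np.uint8);q[:im[0].shape[0],:432]=im[0];q[:450,432:792]=im[1]
    q=cv2.convertScaleAbs(q,alpha=1.6,beta=10)
    cv2.imwrite(fn,q)
E
python3 -c "
from ov import *
ov(.5197,.1281,np.radians(37),'pics/o37.png')"
```

```text
(no output)
```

View pics/o37.png

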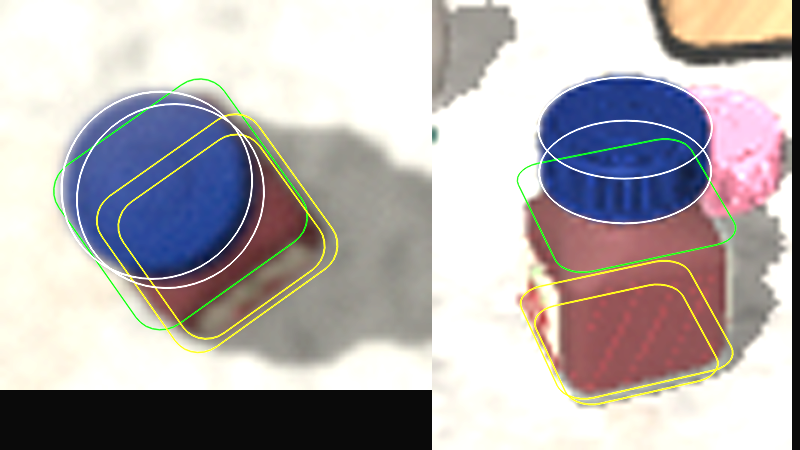

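The red filling is smaller than the clear glass around it, which explains the bad fits. I'll fit the yaw with a free width.

```bash
cat > f4.py <<'E'
from f2 import *
def hull(m):
    z=np.zeros(m.shape,np.uint8); cv2.fillConvexPoly(z,cv2.convexHull(np.argwhere(m>0)[:,::-1].astype(np.int32)),1); return z.astype(np.float32)
def jar3(d,x,y,a,w,hs,z0,r=.008):
    body=np.r_[rsq(w-.004,r,z0),rsq(w,r,z0+.006),rsq(w,r,hs)]
    cap=np.r_[circ(.0295,.076),circ(.0295,.0945),circ(.0275,.0975)]
    return [(np.r_[tf(body,x,y,a),tf(cap,x,y,0)],255)]
for nm,c in(("top",[(t,hull(sil(t,bt)),bt)]),("side",[(s,hull(sil(s,bs)),bs)]),("both",[(t,hull(sil(t,bt)),bt),(s,hull(sil(s,bs)),bs)])):
  for a0 in(30,42):
    g,f=fitm(c,lambda d,p:jar3(d,p[0],p[1],p[2]*10,p[3],p[4],p[5]),[.5197,.1281,np.radians(a0)/10,.058,.058,.004],[.002,.002,.01,.004,-.006,.003])
    print(nm,g[:2],np.degrees(g[2]*10),g[3:],f)
E
python3 f4.py
```

```text
top [0.51945157 0.1268835 ] 39.25214488663892 [0.05149092 0.05982158 0.00962673] 9.861175537109375
top [0.51924043 0.1265552 ] 39.28480037331558 [0.05153202 0.05201038 0.01116882] 9.296079635620117
side [0.51758994 0.12953535] 36.739328881766504 [0.05743987 0.06938912 0.0064597 ] 11.128039360046387
side [0.51770275 0.12956722] 37.001912824850585 [0.05773335 0.06270512 0.00668541] 12.452775001525879
both [0.51890966 0.12778741] 44.35732067851853 [0.05371647 0.0723565  0.00359401] 50.957706451416016
both [0.51878797 0.12793385] 43.717912475618235 [0.05411095 0.05291179 0.00430403] 55.010009765625
```

```bash
cat > edge.py <<'E'
from fit import *
from scipy.optimize import least_squares
def edges(d,p,size,z,R,which=(0,1,2,3),rng=3.0,chan=None,n=25):
    """measured edge points (px) per straight edge, normal offsets"""
    im=cv2.GaussianBlur(d["image"].astype(np.float32),(0,0),.7)
    out=[]
    h=size/2
    C=[(h,h),(-h,h),(-h,-h),(h,-h)]
    for k in which:
        a=np.array(C[k]);b=np.array(C[(k+1)%4]);u=(b-a)/np.linalg.norm(b-a)
        a2=a+u*R;b2=b-u*R
        L=np.linspace(0,1,n)[:,None]; P=np.c_[a2+(b2-a2)*L,np.full(n,z)]
        q=proj(d,tf(P,*p)); e=q[-1]-q[0]; e/=np.linalg.norm(e); nn=np.array([-e[1],e[0]])
        off=np.arange(-rng,rng+.01,.25)
        for i in range(n):
            xy=(q[i]+off[:,None]*nn).astype(np.float32)
            pr=cv2.remap(im,xy[:,0].copy(),xy[:,1].copy(),cv2.INTER_LINEAR).reshape(-1,3)
            g=np.abs(np.gradient(pr,axis=0)).sum(1); j=g.argmax()
            if 0<j<len(g)-1:
                dd=(g[j-1]-g[j+1])/(2*(g[j-1]-2*g[j]+g[j+1])+1e-9); out.append((k,P[i]/[size,size,1],q[i]+nn*(off[j]+dd*.25),nn))
    return out
def fitsq(ds,p,size,z,R,which=(0,1,2,3),rng=3.,iters=4):
    p=np.array([*p,size])
    for _ in range(iters):
        E=[(d,edges(d,p[:3],p[3],z,R,which,rng)) for d in ds]
        def res(v):
            r=[]
            for d,e in E:
                P=np.array([x[1] for x in e])*[v[3],v[3],1]
                r.append(((proj(d,tf(P,*v[:3]))-np.array([x[2] for x in e]))*np.array([x[3] for x in e])).sum(1))
            return np.concatenate(r)
        s=least_squares(res,p,loss="soft_l1",f_scale=.3); p=s.x
    return p,np.sqrt(np.median(s.fun**2))
if __name__=="__main__":
    t=load("top0");s=load("side0")
    for nm,ds in(("top",[t]),("side",[s]),("both",[t,s])):
        for sz,R in((.112,.020),(.067,.008)):
            p,r=fitsq(ds,(.5365,-.1205,np.radians(27.8)),sz,.047,R); print(nm,sz,p[:2],np.degrees(p[2]),p[3],r)
E
python3 edge.py
```

```text
top 0.112 [ 0.53409406 -0.11822596] 28.34891713054892 0.11360225123271324 0.7136291588587443
top 0.067 [ 0.53592072 -0.12060295] 28.286734853634172 0.06686783800564994 0.18478944079822754
side 0.112 [ 0.53564708 -0.11575779] 27.38011897647669 0.11568689257210803 0.20128476124184472
side 0.067 [ 0.53429067 -0.11632437] 28.67215525252832 0.06833493895348845 0.23713084963295167
both 0.112 [ 0.53478136 -0.11721018] 28.364811962915244 0.11355452050886189 0.399004195965042
both 0.067 [ 0.53603144 -0.12025785] 28.2453637346719 0.06709258575607817 0.4217114299761075
```

Yaws: jar about 38°, well about 28.4°. Plan: centre the jaws on the cap with two grips at right angles, lift, then calibrate the cameras against the known tool pose above the well.

```bash
cat > mv.py <<'E'
import numpy as np
from scipy.spatial.transform import Rotation as Ro
from station import sensors
def st(): 
    o=sensors.get_obs(); R=Ro.from_rotvec(o["tool_rot"]).as_matrix(); return o,R
def yaw(R): return np.degrees(np.arctan2(R[1,0],R[0,0]))
def to(p,Y=None):
    o,R=st(); d=R.T@(np.array(p)-o["tool_pos"])*100
    print("t %.2f"%o["t"],"pos",o["tool_pos"].round(4),"yaw %.2f"%yaw(R),"tilt",np.degrees(np.arccos(-R[2,2])).round(2),"open",round(o["opening"],4),"F",o["contact_force"].round(1),"M",o["wrist_torque"].round(2))
    print("shift cm",d.round(2),"" if Y is None else "twist %.2f"%(-(Y-yaw(R))))
E
python3 -c "
from mv import *
to((.5193,.128,.16),-52); to((.5193,.128,.16),38);print(st()[0]['q'])"
```

```text
t 0.10 pos [ 0.254  -0.5705  0.2472] yaw 24.00 tilt 0.11 open 0.0852 F [0.  0.1 0.4] M [-0.05 -0.03 -0.02]
shift cm [ 52.64 -53.01   8.83] twist 76.00
t 0.10 pos [ 0.254  -0.5705  0.2472] yaw 24.00 tilt 0.11 open 0.0852 F [0.  0.1 0.4] M [-0.05 -0.03 -0.02]
shift cm [ 52.64 -53.01   8.83] twist -14.00
[-1.27099999e+00  5.33132033e-02  1.61414955e+00 -7.48993786e-06
  1.47601617e+00 -1.18995148e-01]
```

Emit:
{"api": "move_arm", "payload": {
  "increments": [
    [4.3,-4.3,0,-9,8.5],
    [8.6,-8.6,0,-18,8.5],
    [12.9,-12.9,0,-27,8.5],
    [17.2,-17.2,0,-36,8.5],
    [21.5,-21.5,0,-45,8.5]
  ],
  "newtons": 25
}}

```text
t: 0.72
tool_pos: [0.3633, -0.2851, 0.2478]
tool_rot: [-2.585, -1.785, -0.0]
contact_force: [1.2, -0.4, 1.1]
opening: 0.0852
```

```bash
python3 -c "
from mv import *
to((.5193,.128,.16),128);print(st()[0]['q'])"
```

```text
t 0.72 pos [ 0.3633 -0.2851  0.2478] yaw 69.26 tilt 0.03 open 0.0852 F [ 1.2 -0.4  1.1] M [ 0.01 -0.01 -0.05]
shift cm [ 4.416e+01 -4.000e-02  8.800e+00] twist -58.74
[-8.26923396e-01 -3.54837633e-01  1.97805518e+00  2.67425477e-04
  1.51872210e+00 -4.64938882e-01]
```

Emit:
{"api": "move_arm", "payload": {
  "increments": [
    [6,0,0,-10,8.5],
    [12,0,0,-20,8.5],
    [18,0,0,-30,8.5],
    [24,0,0,-40,8.5],
    [30,0,0,-50,8.5]
  ]
}}

```text
t: 1.35
tool_pos: [0.4708, -0.005, 0.2481]
tool_rot: [1.587, 2.711, -0.0]
contact_force: [0.9, -1.5, 0.8]
opening: 0.0853
```

```bash
python3 -c "
from mv import *
to((.5193,.128,.16),128)"
```

```text
t 1.35 pos [ 0.4708 -0.005   0.2481] yaw 119.33 tilt 0.01 open 0.0853 F [ 0.9 -1.5  0.8] M [-0.06 -0.03 -0.01]
shift cm [ 9.23 10.74  8.8 ] twist -8.67
```

Emit:
{"api": "move_arm", "payload": {
  "increments": [
    [3.6,4.2,1,-8.7,8.5],
    [7.2,8.4,3,-8.7,8.5],
    [9.23,10.74,7,-8.7,8.5],
    [9.23,10.74,8.8,-8.7,8.5],
    [9.23,10.74,8.8,-8.7,8.5]
  ]
}}

```text
t: 1.98
tool_pos: [0.5184, 0.1252, 0.1582]
tool_rot: [-1.383, -2.817, 0.004]
contact_force: [0.5, -0.9, -0.3]
opening: 0.0849
```

```bash
cat > snap.py <<'E'
import sys
from h import *
from station import get_image
tag=sys.argv[1]
for n in("top","side"):
    d=get_image(n); np.savez(f"{n}{tag}.npz",**d)
t=load("top"+tag);s=load("side"+tag)
X=np.array(eval(sys.argv[2]));w,h,k=100,110,4
ims=[]
for d in(t,s):
    u,v=proj(d,X)[0].astype(int)-[w//2,h//2]; u=max(0,min(640-w,u));v=max(0,min(480-h,v))
    im=cv2.resize(d["image"][v:v+h,u:u+w,::-1],None,fx=k,fy=k,interpolation=cv2.INTER_CUBIC);ims.append(im);print("origin",u,v)
cv2.imwrite(f"pics/c{tag}.png",np.hstack(ims))
E
python3 -c "
from mv import *
to((.5193,.128,.083),128)"; python3 snap.py 1 "(.52,.128,.1)"
```

```text
t 1.98 pos [0.5184 0.1252 0.1582] yaw 127.69 tilt 0.25 open 0.0849 F [ 0.5 -0.9 -0.3] M [ 0.02 -0.03  0.04]
shift cm [0.15 0.27 7.52] twist -0.31
origin 154 179
origin 241 218
```

View pics/c1.png

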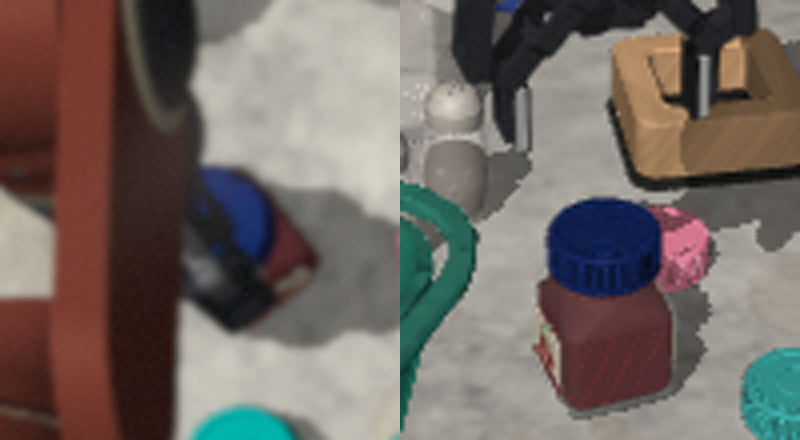

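```bash
python3 -c "
from mv import *
from h import *
s=load('side1'); o,R=st(); p=o['tool_pos']
print(p)
for z in (0,.005,.01,.017): print(z,[proj(s,p+R@[0,k*.0465,z])[0].round(1) for k in(1,-1)])
"
```

```text
[0.520313   0.12486123 0.16133764]
0 [array([269.1, 251. ]), array([313.8, 242.9])]
0.005 [array([269.2, 253.2]), array([313.7, 245.1])]
0.01 [array([269.3, 255.4]), array([313.7, 247.2])]
0.017 [array([269.3, 258.3]), array([313.6, 250.1])]
```

```bash
python3 -c "
from mv import *
to((.5193,.128,.083),128)"
```

```text
t 2.08 pos [0.5203 0.1249 0.1613] yaw 127.62 tilt 0.08 open 0.0854 F [-1.3 -0.3 -0.1] M [ 0.05 -0.    0.01]
shift cm [0.32 0.1  7.83] twist -0.38
```

Emit:
{"api": "move_arm", "payload": {
  "increments": [
    [0.3,0.1,1.5,-0.4,8.5],
    [0.3,0.1,4.5,-0.4,8.5],
    [0.3,0.1,7.0,-0.4,8.5],
    [0.3,0.1,7.8,-0.4,8.5],
    [0.3,0.1,7.8,-0.4,8.5]
  ]
}}

```text
t: 2.7
tool_pos: [0.5188, 0.1285, 0.0823]
tool_rot: [-1.375, -2.824, 0.0]
contact_force: [1.0, 0.1, -0.0]
opening: 0.0849
```

Emit:
{"api": "move_arm", "payload": {
  "increments": [
    [0,0,0,0,6.4],
    [0,0,0,0,6.0],
    [0,0,0,0,5.6],
    [0,0,0,0,5.6]
  ],
  "newtons": 20
}}

```text
t: 3.2
tool_pos: [0.5197, 0.1288, 0.0836]
tool_rot: [1.374, 2.823, 0.002]
contact_force: [-1.3, -0.7, 5.7]
opening: 0.0585
```

```bash
python3 -c "
from mv import *
to((.5193,.128,.083),128)"; python3 snap.py 2 "(.52,.128,.1)"
```

```text
t 3.20 pos [0.5197 0.1288 0.0836] yaw 128.10 tilt 0.12 open 0.0585 F [-1.3 -0.7  5.7] M [-0.1   0.11 -0.01]
shift cm [-0.04 -0.09  0.06] twist 0.10
origin 154 179
origin 241 218
```

View pics/c2.png

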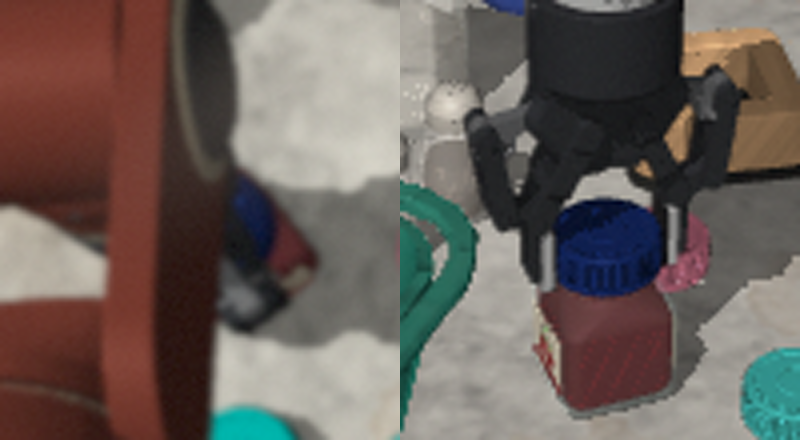

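Emit:
{"api": "move_arm", "payload": {
  "increments": [
    [0,0,-0.3,0,7.6],
    [0,0,-0.3,0,7.8],
    [0,0,-0.3,10,7.8],
    [0,0,-0.3,20,7.8],
    [0,0,-0.3,30,7.8]
  ]
}}

```text
t: 3.92
tool_pos: [0.5184, 0.1287, 0.0848]
tool_rot: [-2.065, -2.366, 0.001]
contact_force: [0.4, -0.9, 0.1]
opening: 0.078
```

Emit:
{"api": "move_arm", "payload": {
  "increments": [
    [0,0,0,10,7.8],
    [0,0,0,20,7.8],
    [0,0,0,30,7.8],
    [0,0,0,40,7.8],
    [0,0,0,50,7.8]
  ]
}}

```text
t: 4.55
tool_pos: [0.5184, 0.1287, 0.0848]
tool_rot: [-2.872, -1.272, 0.001]
contact_force: [-0.5, 0.1, -0.6]
opening: 0.0781
```

```bash
python3 -c "
from mv import *
to((.5195,.1287,.086),38)"
```

```text
t 4.55 pos [0.5184 0.1287 0.0848] yaw 47.76 tilt 0.05 open 0.0781 F [-0.5  0.1 -0.6] M [-0.   -0.02 -0.01]
shift cm [ 0.07  0.08 -0.12] twist 9.76
```

Emit:
{"api": "move_arm", "payload": {
  "increments": [
    [0.11,0.02,0,9.8,7.8],
    [0.11,0.02,0,9.8,7.0],
    [0.11,0.02,0,9.8,6.2],
    [0.11,0.02,0,9.8,5.6],
    [0.11,0.02,0,9.8,5.6]
  ]
}}

```text
t: 5.18
tool_pos: [0.5197, 0.1293, 0.0854]
tool_rot: [2.967, 1.032, 0.0]
contact_force: [0.3, -0.7, 0.2]
opening: 0.0587
```

```bash
python3 -c "
from mv import *
to((.5195,.1287,.086),38)"
```

```text
t 5.17 pos [0.5197 0.1293 0.0854] yaw 38.34 tilt 0.01 open 0.0587 F [ 0.3 -0.7  0.2] M [-0.02 -0.01  0.05]
shift cm [-0.06  0.04 -0.06] twist 0.34
```

Emit:
{"api": "move_arm", "payload": {
  "increments": [
    [0,0,0,0,5.4],
    [0,0,-0.5,0,5.4],
    [0,0,-2,0,5.4],
    [0,0,-5,0,5.4],
    [0,0,-7.5,0,5.4]
  ],
  "newtons": 60
}}

```text
t: 5.8
tool_pos: [0.5197, 0.1295, 0.1617]
tool_rot: [-2.968, -1.031, -0.001]
contact_force: [0.7, -0.1, -4.3]
opening: 0.0575
```

```bash
python3 -c "
from mv import *
to((.5359,-.1200,.163),28.4)"
```

```text
t 5.80 pos [0.5197 0.1295 0.1617] yaw 38.31 tilt 0.03 open 0.0575 F [ 0.7 -0.1 -4.3] M [-0.04 -0.03 -0.07]
shift cm [-14.19  20.59  -0.13] twist 9.91
```

Emit:
{"api": "move_arm", "payload": {
  "increments": [
    [-1.4,2.0,0,1,5.4],
    [-4.5,6.5,0,4,5.4],
    [-8.0,11.6,0,7,5.4],
    [-11.4,16.6,0,9,5.4],
    [-13.6,19.7,0,9.9,5.4]
  ]
}}

```text
t: 6.42
tool_pos: [0.5349, -0.112, 0.1611]
tool_rot: [3.046, 0.767, 0.001]
contact_force: [0.6, 0.3, -2.9]
opening: 0.0578
```

Emit:
{"api": "move_arm", "payload": {
  "increments": [
    [-0.5,0.85,-0.1,0,5.4],
    [-0.5,0.85,-0.1,0,5.4],
    [-0.5,0.85,-0.1,0,5.4]
  ]
}}

```text
t: 6.8
tool_pos: [0.5346, -0.1181, 0.1613]
tool_rot: [-3.044, -0.772, 0.0]
contact_force: [0.9, 0.2, -3.7]
opening: 0.058
```

```bash
python3 -c "
from mv import *
to((.5359,-.1200,.163),28.4)";python3 snap.py 3 "(.536,-.12,.1)"; python3 -c "
from mv import *
to((.5359,-.1200,.163),28.4)"
```

```text
t 6.80 pos [ 0.5346 -0.1181  0.1613] yaw 28.47 tilt 0.04 open 0.058 F [ 0.9  0.2 -3.7] M [-0.03  0.02  0.04]
shift cm [ 0.02  0.23 -0.17] twist 0.07
origin 289 172
origin 267 162
t 6.90 pos [ 0.5347 -0.1181  0.1612] yaw 28.50 tilt 0.03 open 0.0574 F [ 0.   0.5 -3.6] M [0.08 0.   0.02]
shift cm [ 0.02  0.23 -0.18] twist 0.10
```

View pics/c3.png

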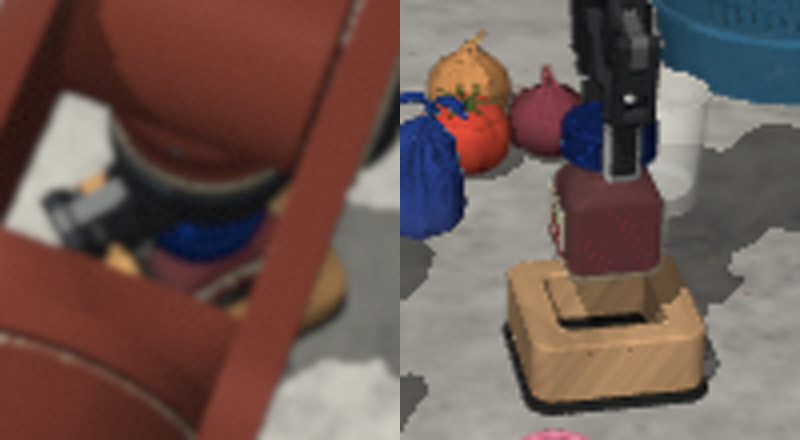

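```bash
cat > f5.py <<'E'
from fit import *
s0=load("side0");s3=load("side3")
def red(d,b):
    H=cv2.cvtColor(d["image"],cv2.COLOR_RGB2HSV).astype(int);u,v,w,h=b
    mm=(((H[...,0]>165)|(H[...,0]<10))&(H[...,1]>85)&(H[...,2]<140))[v:v+h,u:u+w].astype(np.uint8)
    n,l,st,_=cv2.connectedComponentsWithStats(mm,connectivity=4);k=1+np.argmax(st[1:,4]);m=np.zeros(H.shape[:2],np.float32);m[v:v+h,u:u+w]=l==k
    return m
# compare only lower part of the body
b0=(262,296,56,30); b3=(300,208,40,30)
M0=red(s0,b0);M3=red(s3,b3)
def body(p,z,yaw,w,z0):
    B=np.r_[rsq(w-.004,.008,z0),rsq(w,.008,z0+.006),rsq(w,.008,.058)]; return tf(B,p[0],p[1],yaw,z)
def loss():
    pass
T0=cv2.GaussianBlur(M0[b0[1]:b0[1]+b0[3],b0[0]:b0[0]+b0[2]],(0,0),1);T3=cv2.GaussianBlur(M3[b3[1]:b3[1]+b3[3],b3[0]:b3[0]+b3[2]],(0,0),1)
v=np.hstack([cv2.resize(T0,None,fx=6,fy=6,interpolation=0),cv2.resize(T3,None,fx=6,fy=6,interpolation=0)]);cv2.imwrite("pics/m5.png",(255*v).astype(np.uint8))
for w in(.056,.058,.060):
  def f(p):
    return ((rend(s0,[(body(p[:2],0,np.radians(37)+p[5]*10,w,p[4]),255)],b0)-T0)**2).sum()+((rend(s3,[(body(p[2:4],.0759,np.radians(27.5)+p[5]*10,w,p[4]),255)],b3)-T3)**2).sum()
  x0=np.array([.5197,.1288,.5347,-.1181,.006,0]);st=[.003,.003,.003,.003,.003,.005]
  r=minimize(f,x0,method="Nelder-Mead",options=dict(initial_simplex=np.array([x0]+[x0+np.eye(6)[i]*st[i] for i in range(6)]),maxiter=900,xatol=1e-5,fatol=1e-3))
  print(w,r.x.round(4),np.degrees(r.x[5]*10)+37,r.fun)
E
python3 f5.py
```

```text
0.056 [ 0.515   0.1309  0.5296 -0.1107  0.0091 -0.0145] 28.689430939194928 20.45257568359375
0.058 [ 0.515   0.1305  0.5296 -0.1107  0.0101 -0.0189] 26.19620956978855 27.140295028686523
0.06 [ 0.5153  0.1308  0.5291 -0.1095  0.0116 -0.0204] 25.308728910002195 38.568077087402344
```

View pics/m5.png

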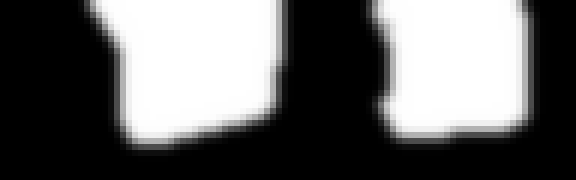

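```bash
python3 - <<'E'
from fit import *
s=load("side3")
a=np.radians(28.5);x,y,z=.5347,-.1181,.0759
G=(0,255,0)
crop(s,292,195,60,72,8,"pics/o3a.png")
crop(s,292,195,60,72,8,"pics/o3b.png",[(tf(rsq(.064,.008,.062),x,y,a,z),G),(tf(rsq(.064,.008,.007),x,y,a,z),(0,255,255)),(tf(rsq(.056,.006,0),x,y,a,z),(0,255,255)),(tf(rsq(.067,.003,.047),.5359,-.1190,np.radians(28.4)),(255,0,0))])
cv2.imwrite("pics/o3.png",cv2.resize(np.hstack([cv2.imread("pics/o3a.png"),cv2.imread("pics/o3b.png")]),(800,480)))
E
```

```text
(no output)
```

View pics/o3.png

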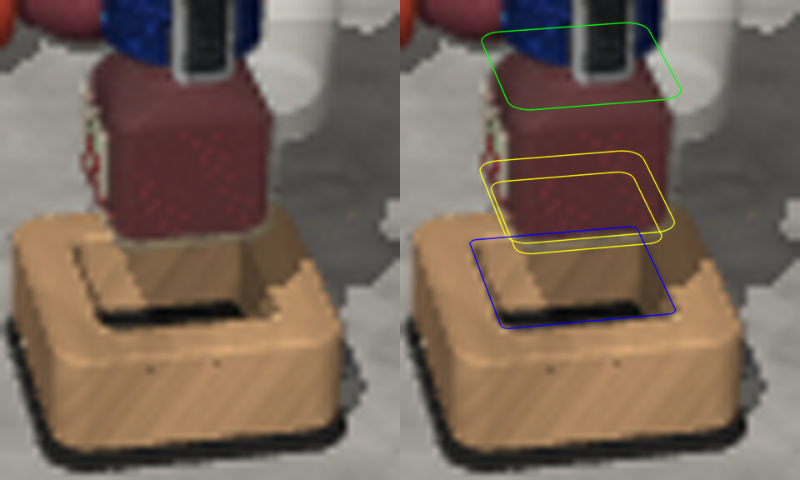

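Side picture: the jar is held upright over the well. Its glass bottom edge is parallel to the well's front edge, and the well's rim is around pixels (303..334, 231..244). I'll move to the corrected well centre and go down, watching the force.

```bash
python3 -c "
from mv import *
to((.5357,-.1190,.1300),28.4)"
```

```text
t 6.90 pos [ 0.5347 -0.1181  0.1612] yaw 28.50 tilt 0.03 open 0.0574 F [ 0.   0.5 -3.6] M [0.08 0.   0.02]
shift cm [0.05 0.13 3.12] twist 0.10
```

Emit:
{"api": "move_arm", "payload": {
  "increments": [
    [0.05,0.13,0.8,0.1,5.4],
    [0.05,0.13,1.8,0.1,5.4],
    [0.05,0.13,2.6,0.1,5.4],
    [0.05,0.13,3.1,0.1,5.4],
    [0.05,0.13,3.1,0.1,5.4]
  ]
}}

```text
t: 7.52
tool_pos: [0.5354, -0.1202, 0.1295]
tool_rot: [-3.046, -0.767, 0.002]
contact_force: [-0.3, -0.1, -3.8]
opening: 0.0579
```

```bash
python3 -c "
from mv import *
to((.5357,-.1190,.1250),28.4)"; python3 snap.py 4 "(.536,-.12,.06)"; python3 - <<'E'
from h import *
crop(load("side4"),282,200,80,72,8,"pics/o4.png")
E
```

```text
t 7.53 pos [ 0.5354 -0.1202  0.1295] yaw 28.29 tilt 0.08 open 0.0579 F [-0.3 -0.1 -3.8] M [-0.02  0.02 -0.02]
shift cm [ 0.09 -0.09  0.45] twist -0.11
origin 288 176
origin 267 176
```

View pics/o4.png

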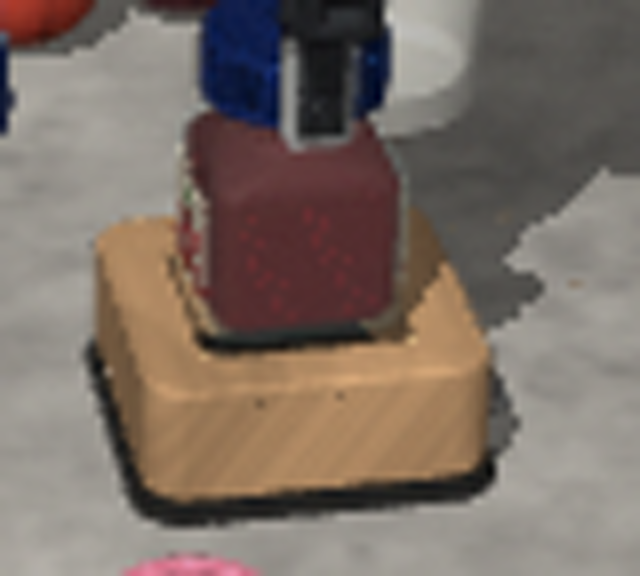

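Emit:
{"api": "move_arm", "payload": {
  "increments": [
    [0.05,-0.05,0.3,0,5.4],
    [0.05,-0.05,0.6,0,5.4],
    [0.05,-0.05,0.9,0,5.4]
  ]
}}

```text
t: 8.0
tool_pos: [0.536, -0.1197, 0.1213]
tool_rot: [3.046, 0.768, 0.0]
contact_force: [0.2, -0.4, -3.2]
opening: 0.0577
```

```bash
python3 -c "
from mv import *
to((.5357,-.1190,.0974),28.4)"
```

```text
t 8.00 pos [ 0.536  -0.1197  0.1213] yaw 28.29 tilt 0.02 open 0.0577 F [ 0.2 -0.4 -3.2] M [-0.06  0.03 -0.01]
shift cm [ 0.   -0.08  2.39] twist -0.11
```

Emit:
{"api": "move_arm", "payload": {
  "increments": [
    [0,0,0.3,0,5.4],
    [0,0,0.6,0,5.4],
    [0,0,0.6,0,5.4]
  ]
}}

```text
t: 8.38
tool_pos: [0.5358, -0.1195, 0.1148]
tool_rot: [-3.046, -0.768, 0.001]
contact_force: [-0.0, -0.4, -4.7]
opening: 0.0579
```

```bash
python3 -c "
from mv import *
to((.5357,-.1190,.0974),28.4)"
```

```text
t 8.38 pos [ 0.5358 -0.1195  0.1148] yaw 28.29 tilt 0.03 open 0.0579 F [-0.  -0.4 -4.7] M [-0.02  0.01 -0.  ]
shift cm [ 0.02 -0.05  1.74] twist -0.11
```

Emit:
{"api": "move_arm", "payload": {
  "increments": [
    [0,0,0.4,0,5.4],
    [0,0,0.8,0,5.4],
    [0,0,1.2,0,5.4],
    [0,0,1.5,0,5.4],
    [0,0,1.6,0,5.4]
  ]
}}

```text
t: 9.0
tool_pos: [0.5359, -0.1195, 0.099]
tool_rot: [-3.046, -0.768, 0.0]
contact_force: [-0.1, -0.3, -3.8]
opening: 0.058
```

```bash
python3 -c "
from mv import *
to((.5357,-.1190,.0974),28.4)"
```

```text
t 9.00 pos [ 0.5359 -0.1195  0.099 ] yaw 28.29 tilt 0.02 open 0.058 F [-0.1 -0.3 -3.8] M [-0.03  0.06  0.01]
shift cm [ 0.01 -0.05  0.16] twist -0.11
```

Emit:
{"api": "move_arm", "payload": {
  "increments": [
    [0,0,0.1,0,5.4],
    [0,0,0.2,0,5.4],
    [0,0,0.25,0,5.4],
    [0,0,0.25,0,5.4]
  ]
}}

```text
t: 9.5
tool_pos: [0.5362, -0.1198, 0.0976]
tool_rot: [3.046, 0.768, 0.0]
contact_force: [-3.5, -0.7, 3.3]
opening: 0.0578
```

```bash
python3 -c "
from mv import *
to((.5357,-.1190,.0974),28.4)"; python3 snap.py 5 "(.536,-.12,.06)"; python3 - <<'E'
from h import *
crop(load("side5"),282,200,80,72,8,"pics/o5.png")
E
```

```text
t 9.50 pos [ 0.5362 -0.1198  0.0976] yaw 28.30 tilt 0.03 open 0.0578 F [-3.5 -0.7  3.3] M [ 0.03  0.65 -0.05]
shift cm [-0.01 -0.09  0.02] twist -0.10
origin 288 176
origin 267 176
```

View pics/o5.png

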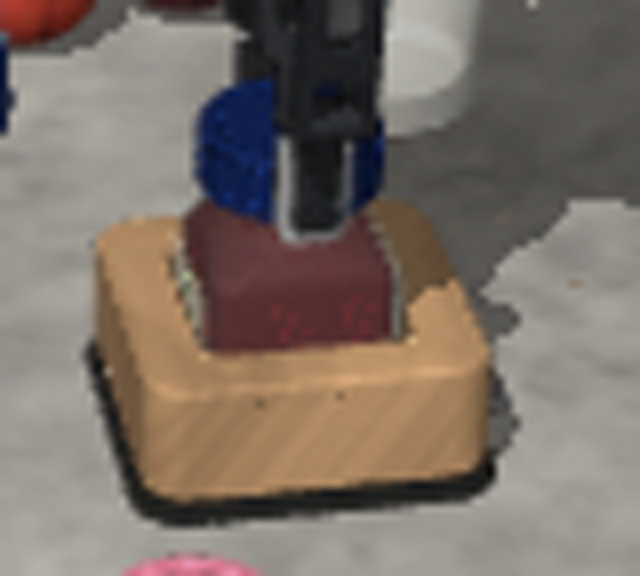

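Emit:
{"api": "move_arm", "payload": {
  "increments": [
    [0,0,0,0,6.4],
    [0,0,0,0,6.8],
    [0,0,0,0,6.8]
  ]
}}

```text
t: 9.98
tool_pos: [0.5362, -0.1195, 0.0968]
tool_rot: [3.046, 0.768, 0.001]
contact_force: [0.8, -0.6, 0.0]
opening: 0.068
```

```bash
python3 -c "
from mv import *
to((.5357,-.1190,.0974),28.4)"; python3 snap.py 6 "(.536,-.12,.06)"; python3 - <<'E'
from h import *
crop(load("side6"),282,200,80,72,8,"pics/o6.png")
E
```

```text
t 9.97 pos [ 0.5362 -0.1195  0.0968] yaw 28.30 tilt 0.04 open 0.068 F [ 0.8 -0.6  0. ] M [ 0.02  0.02 -0.01]
shift cm [-0.02 -0.07 -0.06] twist -0.10
origin 288 176
origin 267 176
```

View pics/o6.png

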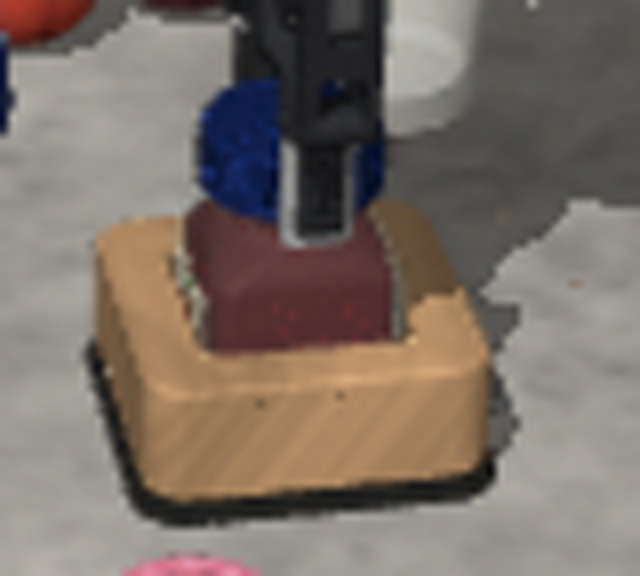

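Emit:
{"api": "move_arm", "payload": {
  "increments": [
    [0,0,0,0,6.2],
    [0,0,0,0,5.4],
    [0,0,0,0,5.4],
    [0,0,0,0,5.4]
  ],
  "newtons": 60
}}

```text
t: 10.58
tool_pos: [0.5363, -0.1198, 0.0973]
tool_rot: [3.046, 0.768, 0.001]
contact_force: [-0.0, -1.3, 3.1]
opening: 0.0578
```

```bash
python3 -c "
from mv import *
to((.5357,-.1190,.0974),28.3+84)"
```

```text
t 10.57 pos [ 0.5363 -0.1198  0.0973] yaw 28.29 tilt 0.06 open 0.0578 F [-0.  -1.3  3.1] M [-0.17  0.04  0.01]
shift cm [-0.02 -0.1  -0.01] twist -84.01
```

Emit:
{"api": "move_arm", "payload": {
  "increments": [
    [0,0,0,-4,5.4],
    [0,0,0,-8,5.4],
    [0,0,0,-12,5.4],
    [0,0,0,-16,5.4],
    [0,0,0,-20,5.4]
  ]
}}

```text
t: 11.2
tool_pos: [0.5361, -0.1198, 0.0974]
tool_rot: [2.866, 1.286, 0.0]
contact_force: [-0.5, 1.0, 5.1]
opening: 0.0577
```

```bash
python3 -c "
from mv import *
to((.5357,-.1190,.0974),28.3+84)"; python3 snap.py 7 "(.536,-.12,.06)"; python3 - <<'E'
from h import *
crop(load("side7"),282,200,80,72,8,"pics/o7.png")
E
```

```text
t 11.20 pos [ 0.5361 -0.1198  0.0974] yaw 48.34 tilt 0.01 open 0.0577 F [-0.5  1.   5.1] M [-0.09  0.29 -0.44]
shift cm [ 0.03 -0.08 -0.  ] twist -63.96
origin 288 176
origin 267 176
```

View pics/o7.png

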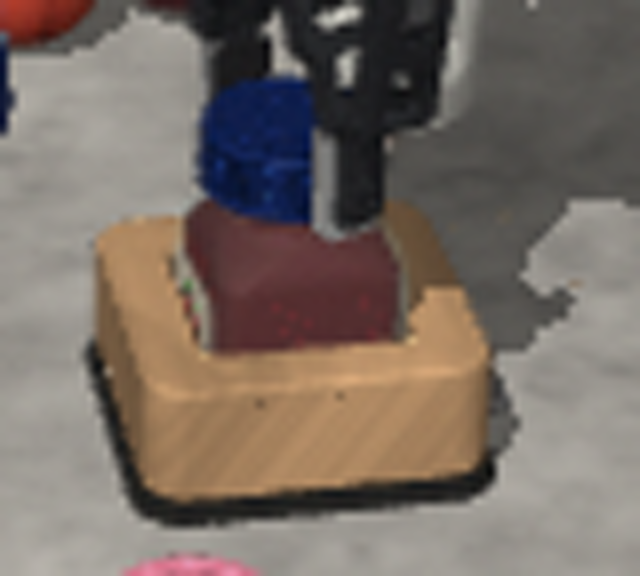

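The jar has turned only its few degrees of play and jammed, with 0.44 N m on the cap. I'll keep turning.

Emit:
{"api": "move_arm", "payload": {
  "increments": [
    [0,0,0,-7,5.4],
    [0,0,0,-14,5.4],
    [0,0,0,-21,5.4],
    [0,0,0,-28,5.4],
    [0,0,0,-35,5.4]
  ]
}}

```text
t: 11.92
tool_pos: [0.5362, -0.1199, 0.0982]
tool_rot: [2.344, 2.091, -0.001]
contact_force: [-3.6, -1.3, 9.1]
opening: 0.0577
```

```bash
python3 -c "
from mv import *
to((.5357,-.1190,.0974),28.3+84)"; python3 snap.py 8 "(.536,-.12,.06)"; python3 - <<'E'
from h import *
crop(load("side8"),282,200,80,72,8,"pics/o8.png")
E
```

```text
t 11.93 pos [ 0.5362 -0.1199  0.0982] yaw 83.45 tilt 0.04 open 0.0577 F [-3.6 -1.3  9.1] M [-0.13  0.78 -0.21]
shift cm [ 0.08 -0.06  0.08] twist -28.85
origin 288 176
origin 267 176
```

View pics/o8.png

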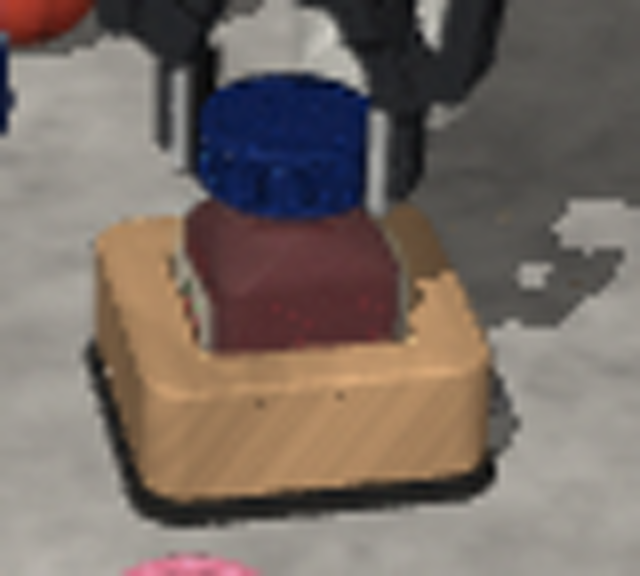

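Emit:
{"api": "move_arm", "payload": {
  "increments": [
    [0,0,-0.05,-7,5.4],
    [0,0,-0.1,-14,5.4],
    [0,0,-0.1,-21,5.4],
    [0,0,-0.1,-28,5.4],
    [0,0,-0.1,-28,5.4]
  ]
}}

```text
t: 12.65
tool_pos: [0.5357, -0.1199, 0.0982]
tool_rot: [-1.773, -2.593, 0.002]
contact_force: [-2.2, -1.5, 6.1]
opening: 0.0579
```

```bash
python3 -c "
from mv import *
to((.5357,-.1190,.0974),28.3+84)"; python3 snap.py 9 "(.536,-.12,.06)"; python3 - <<'E'
from h import *
crop(load("side9"),282,200,80,72,8,"pics/o9.png")
E
```

```text
t 12.65 pos [ 0.5357 -0.1199  0.0982] yaw 111.29 tilt 0.08 open 0.0579 F [-2.2 -1.5  6.1] M [-0.3   0.57  0.07]
shift cm [0.09 0.03 0.08] twist -1.01
origin 288 176
origin 267 176
```

View pics/o9.png

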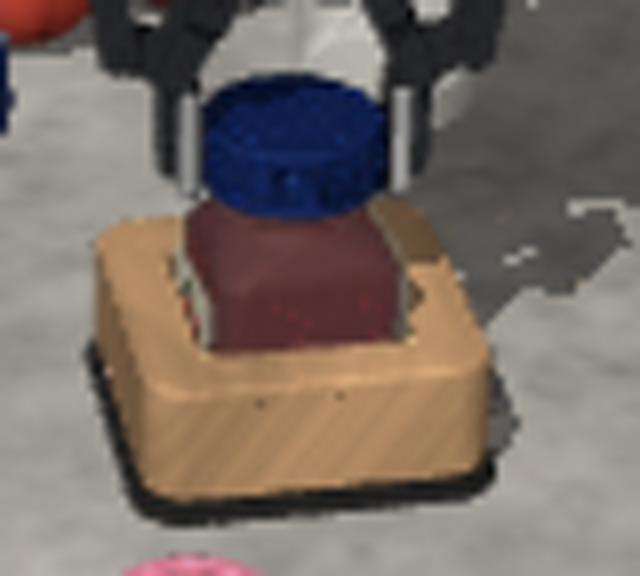

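Emit:
{"api": "move_arm", "payload": {
  "increments": [
    [0,0,-0.15,0,5.4],
    [0,0,-0.3,0,5.4],
    [0,0,-0.45,0,5.4],
    [0,0,-0.6,0,5.4]
  ]
}}

```text
t: 13.25
tool_pos: [0.5358, -0.1194, 0.1036]
tool_rot: [-1.773, -2.593, 0.0]
contact_force: [-0.1, -1.8, -0.8]
opening: 0.0577
```

```bash
python3 -c "
from mv import *
to((.5360,-.1197,.0974+.037))"; python3 snap.py 10 "(.536,-.12,.06)"; python3 - <<'E'
from h import *
crop(load("side10"),282,200,80,72,8,"pics/o10.png")
E
```

```text
t 13.25 pos [ 0.5358 -0.1194  0.1036] yaw 111.29 tilt 0.03 open 0.0577 F [-0.1 -1.8 -0.8] M [-0.12  0.06  0.  ]
shift cm [-0.03  0.01 -3.08] 
origin 288 176
origin 267 176
```

View pics/o10.png

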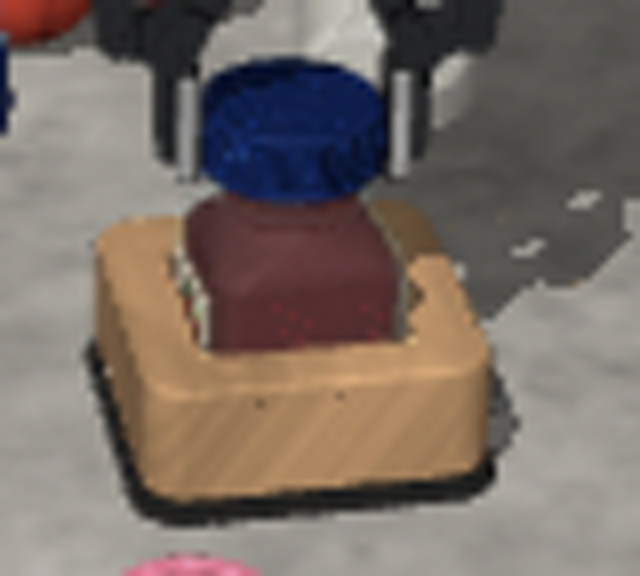

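The cap comes away freely (-0.8 N) and the jar stays down. I'll carry on lifting straight up.

Emit:
{"api": "move_arm", "payload": {
  "increments": [
    [0,0,-0.5,0,5.4],
    [0,0,-1.2,0,5.4],
    [0,0,-2.0,0,5.4],
    [0,0,-2.7,0,5.4],
    [0,0,-3.05,0,5.4]
  ]
}}

```text
t: 13.98
tool_pos: [0.5363, -0.1197, 0.1353]
tool_rot: [1.772, 2.593, 0.001]
contact_force: [0.1, -0.6, -0.2]
opening: 0.0574
```

Emit:
{"api": "move_arm", "payload": {
  "increments": [
    [0,0,0,0,5.4],
    [0,0,0,0,5.4],
    [0,0,0,0,5.4]
  ]
}}

```text
t: 14.35
tool_pos: [0.5357, -0.1195, 0.1339]
tool_rot: [-1.772, -2.593, 0.0]
contact_force: [0.9, 0.0, -0.0]
opening: 0.0579
```

```bash
python3 -c "
from mv import *
to((.5360,-.1197,.0974+.037))"; python3 snap.py 11 "(.536,-.12,.06)"; python3 - <<'E'
from h import *
d=load("side11");crop(d,282,180,80,92,6,"pics/o11.png"); cv2.imwrite("pics/s11.png",d["image"][:,:,::-1])
a,b=d["image"].astype(int),load("side0")["image"].astype(int)
for n,(u,v) in dict(glass=(331,197),tin=(395,211),tomato=(284,190),onion=(304,190),shk1=(236,250),shk2=(255,245)).items():
    print(n,np.abs(a-b)[v-12:v+12,u-12:u+12].mean().round(2))
E
```

```text
t 14.35 pos [ 0.5357 -0.1195  0.1339] yaw 111.30 tilt 0.04 open 0.0579 F [ 0.9  0.  -0. ] M [-0.02 -0.    0.  ]
shift cm [-0.03  0.02 -0.05] 
origin 288 176
origin 267 176
glass 92.2
tin 57.12
tomato 10.69
onion 44.96
shk1 10.11
shk2 8.74
```

View pics/o11.png

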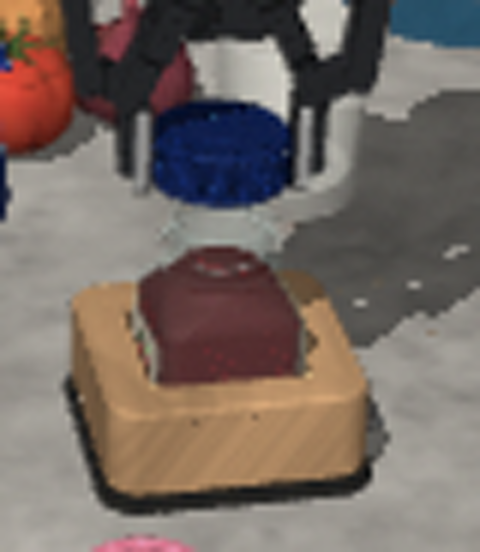

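View pics/s11.png

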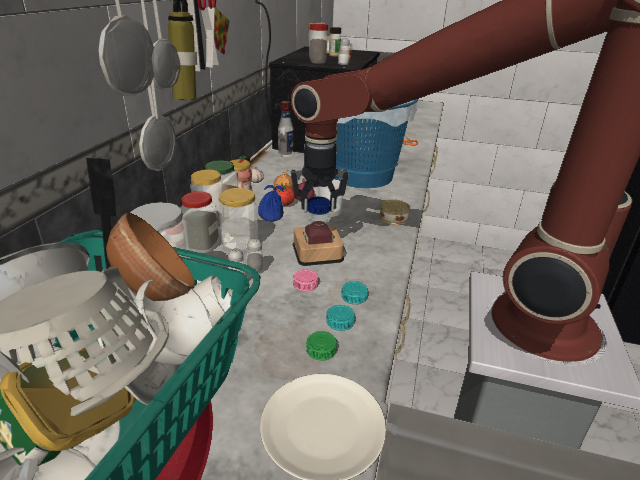

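```bash
python3 -c "
from station import order
print(order.finish_job())
from mv import *
to((.5360,-.1197,.1344))"
```

```text
the job is handed in; nothing more can be done
None
the job is handed in; nothing more can be done
```

The jar is open and still sitting in the well, and I handed the job in at about 14.4 s. The arm is holding the blue cap just above the jar.

**What I did:**
- **Into the well:** I centred the jaws on the cap with two grips at right angles, then lifted the closed jar and turned it about 10° to match the well. I lowered it with no lateral force on the way until it touched the floor. Contact came within 0.2 mm of the expected height, and I let go once so it could settle.
- **Opening:** I turned the cap about 83° anticlockwise. Torque peaked near 0.44 N m in the readings and had dropped to about zero at the end. I then lifted the cap straight off; the tool carried only about 0.8 N, so the jar did not come with it.

**Last checks:**
- **Cap:** it is level, with 0.04° of tool tilt. From the lift height its lower edge is about 19.6 mm above the rim. The tool is within about 0.7 mm of where it gripped the seated jar, and in the side picture the cap is centred over the mouth to within about 1 px (about 2 mm).
- **Jar:** it is upright in the well.
- **Surroundings:** the tin, tomato, onion and shakers look unmoved in the side picture. The glass is partly behind the gripper there, but it stands upright where it was. My automatic picture comparison gave large differences at the glass, tin and onion. I put these down to the arm and its shadow, but judged that by eye only.

**Disagreement:** the two cameras differed by up to 4 mm on the position of the well. I used the top camera's value, corrected by where the grip found the cap, and the force readings during the insertion agreed with it.

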